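# Clip the reflux condenser onto its digestion flask

## Robot

A 7-joint arm with a two-finger parallel gripper is mounted at the origin on the work surface. World frame = base frame: x ahead of the robot, y to its left, z up, the work surface at z = 0. Lengths are in m, angles in rad, forces in N, time in s.
With the tool pointing down it reaches from about 0.425 to 1.025 m from the base axis. Payload 9.4 kg.
Tool frame: the origin (TCP) lies where the fingers leave the gripper's body, on its centre line; the fingertips stand 73 mm ahead of it and the grasp point (between the pads) lies 54 mm ahead of it; x points along the fingers, y is the direction in which the jaws open and shut, and the axes are right-handed (so a half turn about x gives the same grasp; the last joint's range is limited). The gripper opens to 85 mm and grips with 20 to 120 N. Pads are 22 mm wide; open, the fingers measure 114 mm over their backs; the gripper's body (76 mm by 85 mm) begins 54 mm behind the grasp point. The pads swing forward as they close: fully open they stand 13 mm farther back than shut.
Start: joints at [-1.399, 0.599, -0.003, 1.599, 0.002, 0.943, -0.08], TCP at [0.179, 0.703, 0.304] pointing down, gripper open.
Joint ranges: [-2.57, 2.57], [-0.35, 1.97], [-1.29, 1.29], [0.11, 2.56], [-1.05, 4.19], [0.11, 1.86], [-2.63, 2.63]. Speed limits (rad/s): [2.22, 2.22, 3.01, 3.01, 3.14, 3.14, 3.14].

## Interface

Orientations are given as a unit quaternion [w, x, y, z].
In Python, from bench import readout, imaging, bot gives the robot as it stands. The module is installed in compiled form; this text tells all that it offers.
- The arm moves only by the tool servo_tool, never from a script. Its argument "commands" is a list of rows, each a list of 3 entries, a list of its own where there are three numbers: the opening, from 0 (shut) to 1 (fully open), then the shift along the tool's x, y, z in m, then the turn, a rotation vector about the tool's x, y, z in rad. In form: [[grip, [x, y, z], [wx, wy, wz]], ...]. A call has 1 to 10 rows; each row is the pose to reach, as a shift and turn from the pose commanded when the call began, along the tool's axes at that moment; what a row does not reach only later rows make up. A row lasts 1/12 s, in which the tool goes at most 41.7 mm and 7.16 degrees, less where a joint would pass 70% of its speed; a pose out of reach is approached as far as the arm can. A call with a gripper value outside its range is refused whole. The fingers move at their own pace and stop on an object; "grip_force" is the grip in N (left out, the last holds). Time passes only in rows, so rows that repeat a pose let the fingers close. It gives the time, the measured TCP pose, the force and the opening at its end, in the units of the state.
- readout.get_state(): the state, without advancing time (a new reading comes with each control period).
- imaging.get_image(name): name is "scene" or "top"; returns the picture (480x640x3 uint8, blue, green, red); there is no depth.
- imaging.camera_params(name): a dict with "intrinsics" (3x3 intrinsics, pixels), "xyz" and "rotation" of the camera in the world. Camera axes: x right, y up, looking along -z (the intrinsics and any distortion apply to the point x, -y, -z); pixel columns grow to the right and rows downward; lengths in m; the calibration is good to about 2 mm. A picture is of the moment at which its call begins. camera_params takes no time and is no camera call.
- bot.finish_job(): hands the job in, once; it reports no verdict.
The state is a dict: "clock": time; "q": joint angles; "qd": joint speeds; "tau": joint torques, N m; "tcp_pos": TCP position; "ee_rot": TCP orientation; "ft_force": force on the tool from outside, world axes, zero at the start; "wrist_torque": the same for the moment, N m; "gripper_width": finger opening in m.
Only numpy, scipy, OpenCV 4.12 (cv2) and the standard library are available. Lean on these libraries where they do the work, as an engineer would, in place of code of your own. Each camera call takes 0.05 s, during which the arm holds its last target.

## Task

Close up the reflux digestion set: press the raised condenser down (its holder has a side handle) until its ground joint is fully seated in the flask, then take the larger of the two joint clips and push it sideways, level, onto the joint until it snaps home round both glass necks, with the flask rim and the condenser collar between its two forks. Let go of the clip, and leave the smaller clip, the beaker and the bottle where they are.

Things in the scene. Friction and masses are not known exactly. Their poses are not given: they have to be found in the camera images.
- stand: Reflux digestion stand, fixed: grey base plate 235 x 150 x 12 mm (82 mm ahead of, 153 mm behind the glass axis), white block heater 116 x 116 mm, 72 mm high, holding a glass flask, and a 12 mm rod, 512 mm high, 115 mm behind the axis. Origin: on the bench, on the upright axis of flask and condenser. x points from the front to the rod (to the robot's left, within 0.35 rad), y to the handle (towards the robot).
- joint_mid (a point): On the glass axis at the top face of the flask's rim, 173 mm above the bench, where the condenser's collar lands. The rim (50 mm diameter, 7 mm thick) lies below this plane; under it the frosted flask neck, 40 mm diameter, 32 mm long, then the shoulder, widening to 55 mm. Axes as the stand's.
- collar (a point): On the glass axis at the underside of the condenser's collar (50 mm diameter, 7 mm thick); at joint_mid when seated. Above it the frosted condenser neck, 40 mm diameter, 36 mm long, then the glass body, 60 mm diameter, up to 266 mm above this point. Below it the ground cone, 33 mm diameter, 30 mm long.
- clamp_screw (a point): Front end of the black level clamp screw of the band (72 mm diameter) that holds the condenser: 18 mm thick, 70 mm ahead of the glass axis, 96 mm above the collar's underside. Condenser and screw overhang the joint, so a gripper that holds the clip there must lean back, to the front, some 30 to 45 degrees from vertical.
- lift (a joint): Height of condenser and holder above the seated position, m: 0 fully seated, 0.085 top of travel, starts at 0.045 to 0.065. They slide upright on the rod with friction and stay where they are left; about 5 N downwards on the handle moves them.
- lift_handle (a point): Middle of the top face of the holder's side handle: a level aluminium bar 70 mm long (along the stand's y), 26 mm wide, 16 mm thick, reaching 85 to 155 mm from the glass axis (this point at 125 mm); its top is 277 mm above the bench when seated and moves with lift. It can be pressed from above or pinched across its width.
- clip: The larger joint clip, off-white plastic, about 60 g: a C of two level forks (7 mm thick, 20 mm apart; in all 34 mm high, 60 mm outside) that fits round a 40 mm neck. Origin: on the axis of the C, at the underside, which lies on the bench; x points out through the mouth, z up. Flared lips reach 26 mm ahead of the axis.
- clip_ring (a point): Centre of the larger clip's C: on its axis at half height, 17 mm above the underside. When home it lies at joint_mid, with 3 mm of play up or down; either face may be up. Pushed mouth first onto the necks, the jaws spread (8 to 15 N) and snap shut as this point reaches the glass axis.
- clip_fin (a point): Middle of the larger clip's thumb fin, an upright plate behind the C, opposite the mouth: 12 mm thick (along the clip's y), 34 mm high, from 28 to 78 mm behind the axis. This point is 56 mm behind the axis, 17 mm above the underside.
- jaw_left (a joint): Flex of the larger clip's jaw on its +y side, rad: 0 relaxed, grows as it is forced outwards (to about 0.18 when the neck passes the tips, which stand 30 mm apart), springs back by itself.
- jaw_right (a joint): The same for the jaw on the clip's -y side.
- small_clip: Smaller joint clip of the same plastic, to fit a narrower neck (23 mm), outer diameter 38 mm, 24 mm high, 65 mm long overall. Origin on the axis of its C, at the underside; x out through the mouth. Bystander.
- beaker: Glass beaker, 72 mm diameter, 95 mm high, upright; origin at the middle of its underside. Bystander.
- bottle: Closed amber reagent bottle with white cap, 70 mm diameter, 150 mm high, upright; origin at the middle of its underside. Bystander.
Mind the look-alikes: they are no part of the job. What is shaped like the clip but blue or brown is not meant.

How it is judged:
On the way, in this order (a step that is already met when the one before it is completed fails the run):
1. the condenser is pressed down until its joint is seated in the flask (value of joint lift below 0.003 m), for 0.2 s.
2. the larger clip has snapped home round the joint (horizontal distance between clip_ring and joint_mid below 0.004 m and z of clip_ring in the frame of joint_mid between -0.006 and 0.006 m and angle between the z axis of clip and the z axis of stand, either way round below 0.2 rad and value of joint each of jaw_left, jaw_right below 0.07 rad and value of joint lift below 0.003 m), for 0.2 s.
At the end, for the whole second after the job is handed in: The condenser is seated (lift under 3 mm); the larger clip is home on the joint: its ring centre within 4 mm of the glass axis and within 6 mm in height of the joint plane, level within 0.2 rad, both jaws sprung back (under 0.07 rad), at rest and let go (all of step 2 and linear speed of clip below 0.02 m/s); the robot touches nothing.
It fails at once if the smaller clip is moved more than 30 mm from its place (distance of small_clip from where it was at the start of the episode above 0.03 m).
It fails at once if the beaker is moved more than 30 mm from its place (distance of beaker from where it was at the start of the episode above 0.03 m).
It fails at once if the bottle is moved more than 30 mm from its place (distance of bottle from where it was at the start of the episode above 0.03 m).
It also fails if it takes over 56 s, if anything falls off the work surface, if the arm or the gripper's body presses on something with over 40 N, if the wrist force passes 120 N, or if a joint passes its speed limit or range.

## Working session

There is one attempt and no reset: what is moved stays moved. The work goes in short steps, Python scripts to look and compute and a tool call to move; the robot and the scene stay as the last step left them, time stands still between calls to the robot, and variables do not carry over. Pictures are saved under pics/ and viewed, and the job is handed in when it is done.

Besides the shell and the picture viewer there is one more tool, called after "Emit:" as name(argument=value, ...) on one line, values as JSON. servo_tool: Moves the arm, as the interface text tells. Its arguments: {"type":"object","properties":{"commands":{"type":"array"},"grip_force":{"type":"number"}},"required":["commands"]}

```bash
mkdir -p pics
cat > h.py <<'E'
import numpy as np, cv2
from scipy.spatial.transform import Rotation as R
from bench import readout, imaging, bot
E
python3 - <<'E'
from h import *
print(readout.get_state())
for n in ("scene","top"):
    cv2.imwrite(f"pics/{n}0.png",imaging.get_image(n)); p=imaging.camera_params(n); print(n,p)
E
```

```text
{'clock': 0.0, 'q': array([-1.39872496,  0.60014207, -0.00261824,  1.60014318,  0.00182809,
        0.94291557, -0.07979721]), 'qd': array([ 1.00432969e-03,  5.36108843e-05, -9.73751536e-04, -2.08810971e-05,
       -4.99796815e-04, -5.44903671e-04, -8.74538269e-04]), 'tau': array([ 9.71416630e-04, -7.76434207e+01,  1.56544525e+00, -2.58010179e+01,
        1.24236272e-02,  9.13160591e-03,  2.15459642e-05]), 'tcp_pos': array([0.17838327, 0.70232933, 0.3029988 ]), 'ee_rot': array([ 0.70162401,  0.08711113,  0.70167524, -0.08824543]), 'ft_force': array([-0.106442  ,  0.17957649,  1.10845205]), 'wrist_torque': array([ 0.029763  , -0.00595616,  0.02143058]), 'gripper_width': 0.08553776046246597}
scene {'intrinsics': array([[497.60369858,   0.        , 318.53192988],
       [  0.        , 497.60369858, 245.14425436],
       [  0.        ,   0.        ,   1.        ]]), 'xyz': array([ 1.28361341, -0.06632628,  0.7439188 ]), 'rotation': array([0.66379142, 0.34582793, 0.29492209, 0.59397387])}
top {'intrinsics': array([[588.25517896,   0.        , 321.18537285],
       [  0.        , 588.25517896, 236.46394452],
       [  0.        ,   0.        ,   1.        ]]), 'xyz': array([0.33679769, 0.03938818, 1.22858076]), 'rotation': array([-0.69524021, -0.04823215,  0.04789134,  0.71555652])}
```

View pics/scene0.png

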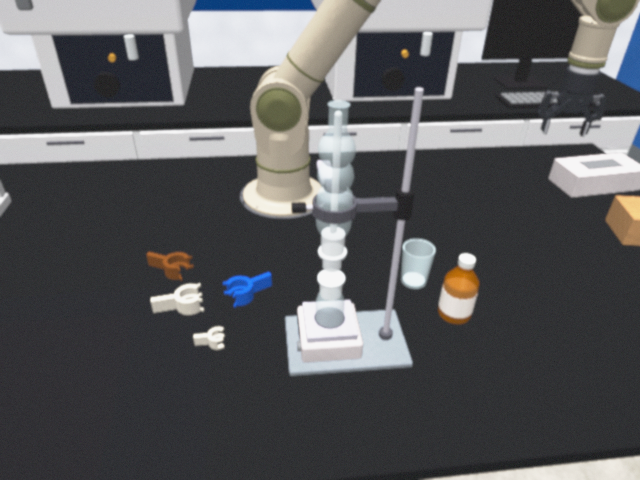

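View pics/top0.png

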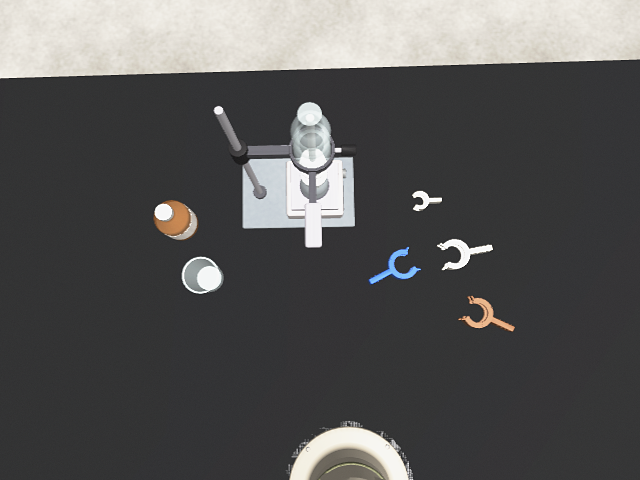

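Scene: stand at about (330,330), handle towards the robot; the larger off-white clip at (180,300), smaller at (210,338). Top: handle at (314,225), clip ring at (455,254), fin at (480,249). I'll measure next.

```bash
cat >> h.py <<'E'
def ray(n,uv):
    p=imaging.camera_params(n);K=p["intrinsics"];w,x,y,z=p["rotation"]
    d=np.array([(uv[0]-K[0,2])/K[0,0],-(uv[1]-K[1,2])/K[1,1],-1.0])
    return np.array(p["xyz"]),R.from_quat([x,y,z,w]).apply(d)
def onplane(n,uv,z):
    o,d=ray(n,uv);return o+d*(z-o[2])/d[2]
def proj(n,P):
    p=imaging.camera_params(n);K=p["intrinsics"];w,x,y,z=p["rotation"]
    c=R.from_quat([x,y,z,w]).inv().apply(np.array(P)-p["xyz"])
    return np.array([K[0,2]-K[0,0]*c[0]/c[2],K[1,2]+K[1,1]*c[1]/c[2]])
E
python3 - <<'E'
from h import *
t=cv2.imread("pics/top0.png"); s=cv2.imread("pics/scene0.png")
def blobs(m,n):
    k,l,st,c=cv2.connectedComponentsWithStats(m.astype(np.uint8))
    for i in range(1,k):
        if st[i,4]>60: print(n,st[i],c[i])
hs=cv2.cvtColor(t,cv2.COLOR_BGR2HSV)
m=((hs[...,2]>130)&(hs[...,1]<60)); m[:90]=0; m[420:]=0
blobs(m,"top")
# clip: mask at x 435-500,y 232-280
mm=np.zeros_like(m);mm[225:285,430:500]=m[225:285,430:500]
ys,xs=np.nonzero(mm);
fin=(xs>471); print("fin px",np.c_[xs,ys][fin].min(0),np.c_[xs,ys][fin].max(0))
P=np.array([onplane("top",p,0.034)[:2] for p in np.c_[xs,ys]])
f=P[fin]; c=f.mean(0);_,_,v=np.linalg.svd(f-c);d=v[0];d=d if d[1]>0 else -d
q=(P-c)@d; print("fin c",c,"dir",d,np.arctan2(d[1],d[0]),"extent",q.min(),q.max())
print("axis from fin end", c+d*(q.min()+78e-3), "fin pt",c+d*(q.min()+22e-3))
crop=cv2.resize(t[90:260,200:380],None,fx=3.5,fy=3.5,interpolation=cv2.INTER_CUBIC);cv2.imwrite("pics/c1.png",crop)
crop=cv2.resize(t[180:280,400:500],None,fx=6,fy=6,interpolation=cv2.INTER_CUBIC);cv2.imwrite("pics/c2.png",crop)
crop=cv2.resize(s[80:380,270:430],None,fx=2,fy=2,interpolation=cv2.INTER_CUBIC);cv2.imwrite("pics/c3.png",crop)
E
```

```text
top [ 288  102   44   68 2075] [310.83277108 136.90457831]
top [214 106  27  44 269] [227.15613383 125.05204461]
top [248 146  24   6  61] [258.49180328 147.50819672]
top [ 243  157  112   91 7184] [298.60857461 196.8516147 ]
top [412 191  30  20 267] [424.11985019 199.86142322]
top [154 204  20  17 262] [163.6221374 212.0610687]
top [167 205  30  35 248] [187.69354839 227.60483871]
top [437 239  56  31 619] [462.02423263 252.09369952]
top [ 182  257   41   37 1111] [200.88118812 274.92709271]
fin px [472 245] [492 254]
fin c [ 0.46522921 -0.28919169] dir [-0.1688188  0.9856471] 1.7404274707297807 extent -0.021676988923890316 0.0885254416016775
axis from fin end [ 0.45572082 -0.23367708] fin pt [ 0.46517468 -0.28887332]
```

View pics/c1.png

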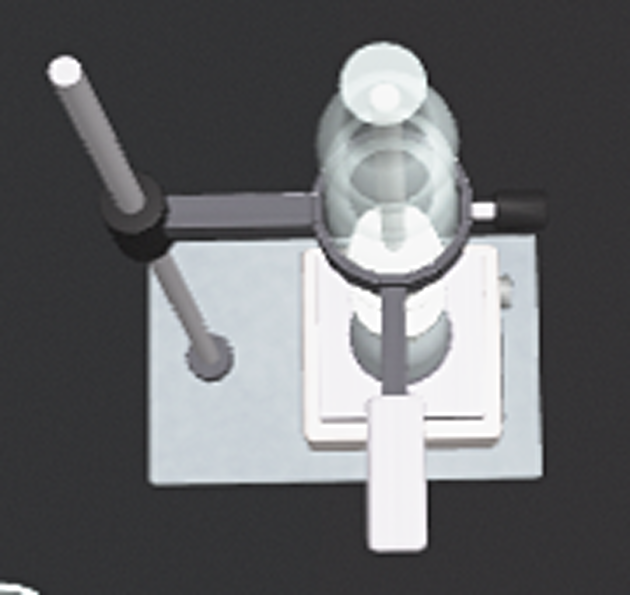

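View pics/c2.png

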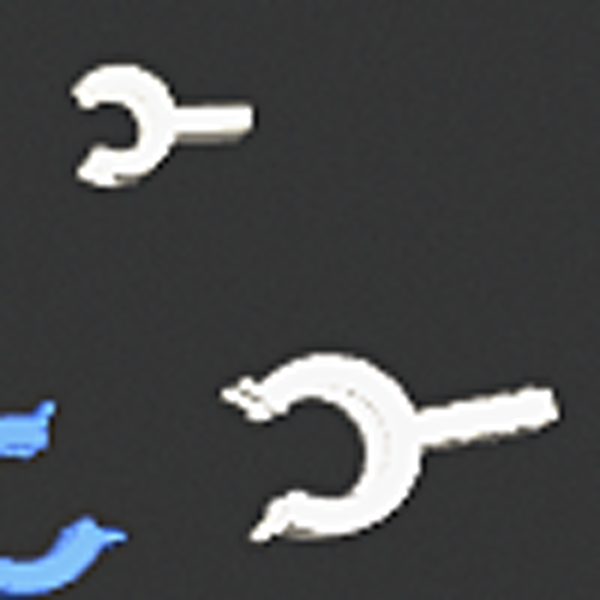

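View pics/c3.png

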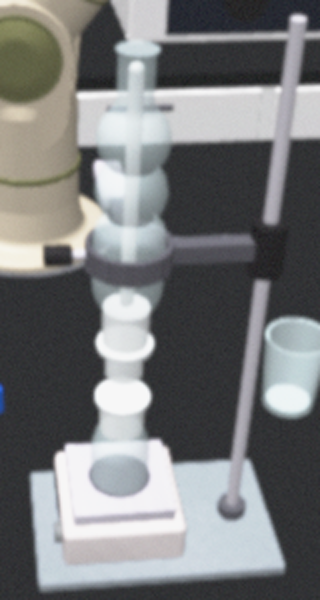

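Run:
```python
from h import *
from scipy.optimize import least_squares
obs=[("top",(354.9,225.7),(-.082,.075,.012)),("top",(242.9,228.0),(.153,.075,.012)),("top",(353.4,157.7),(-.082,-.075,.012)),
("top",(218.3,110.3),(.115,0,.512)),("scene",(290,371.5),(-.082,-.075,.006)),("scene",(411,363.5),(.153,-.075,.006)),("scene",(285.7,318.5),(-.082,.075,.012)),("scene",(396.5,310.5),(.153,.075,.012)),("scene",(331.5,278),(0,0,.173)),("scene",(418.8,90.5),(.115,0,.512))]
def T(p,q): c,s=np.cos(p[2]),np.sin(p[2]);return np.array([p[0]+c*q[0]-s*q[1],p[1]+s*q[0]+c*q[1],q[2]])
f=lambda p:np.concatenate([proj(n,T(p,q))-uv for n,uv,q in obs])
r=least_squares(f,[.6,0.05,1.57],loss="soft_l1");p=r.x;print(p);print(r.fun.reshape(-1,2).round(1))
print("axis from rim only",onplane("scene",(331.5,278),.173))
# handle lift: near end corners top at px
for uv in [((368,547)),((426,549)),((370,397)),((423,397))]:
    u=(uv[0]/3.5+200,uv[1]/3.5+90)
    print([onplane("top",u,z)[:2].round(4) for z in(.322,.332,.342)])
for l in(.045,.055,.065):
    print(l,[ (proj("top",T(p,(x,y,.277+l)))-[200,90])*3.5 for x,y in((.013,.155),(-.013,.155),(.013,.085),(-.013,.085))])
    print([ (proj("top",T(p,(-.07,0,.173+.096+l)))-[200,90])*3.5,(proj("scene",T(p,(0,0,.18+l)))-[270,80])*2])
```

```text
[0.59915375 0.04953824 1.55597143]
[[-1.1  0.5]
 [-1.4 -0.2]
 [-1.1 -1.2]
 [-0.4 -0.7]
 [-1.1  1.7]
 [ 1.   0.9]
 [-1.  -3.8]
 [-2.1 -2.4]
 [-1.  -2. ]
 [-0.3 -2.7]]
axis from rim only [0.60487188 0.05055831 0.173     ]
[array([0.4462, 0.0634]), array([0.445 , 0.0631]), array([0.4438, 0.0628])]
[array([0.4446, 0.0377]), array([0.4434, 0.0377]), array([0.4422, 0.0377])]
[array([0.5138, 0.0608]), array([0.5119, 0.0606]), array([0.5099, 0.0603])]
[array([0.5132, 0.0371]), array([0.5112, 0.0371]), array([0.5093, 0.0371])]
0.045 [array([364.80351725, 551.28282633]), array([423.44573935, 550.46171705]), array([363.25659785, 396.07078641]), array([421.29511815, 395.25577333])]
[array([543.44608941, 214.18883867]), array([122.97782313, 345.84470476])]
0.055 [array([364.09677909, 548.6146896 ]), array([423.38252438, 547.78452817]), array([362.54041509, 391.74488223]), array([421.20920588, 390.92095194])]
[array([544.66083913, 208.01903828]), array([123.37770017, 336.5883164 ])]
0.065 [array([363.37435772, 545.88734429]), array([423.31790659, 545.04792889]), array([361.80850673, 387.32399186]), array([421.12140716, 386.4909471 ])]
[array([545.90170017, 201.7166167 ]), array([123.78306923, 327.20479814])]
```

```bash
cat >> h.py <<'E'
def pose():
    s=readout.get_state();w,x,y,z=s["ee_rot"];return np.array(s["tcp_pos"]),R.from_quat([x,y,z,w]),s
def delta(P,Rt):
    p,r,s=pose();v=(r.inv()*Rt).as_rotvec()
    print("clock",round(s["clock"],2),"tcp",p.round(4),"F",s["ft_force"].round(1),"grip",round(s["gripper_width"],4),"q",s["q"].round(2))
    print("shift",r.inv().apply(np.array(P)-p).round(4),"turn",v.round(4),"deg",np.degrees(np.linalg.norm(v)).round(1))
def toolrot(theta,yaw,flip=1):
    sx=np.array([np.cos(yaw),np.sin(yaw),0]);x=np.sin(theta)*sx-np.cos(theta)*np.array([0,0,1])
    y=flip*np.array([-np.sin(yaw),np.cos(yaw),0]);return R.from_matrix(np.c_[x,y,np.cross(x,y)])
E
python3 - <<'E'
from h import *
p,r,s=pose();print(r.as_matrix().round(3))
delta((.465,.0515,.44),r)
for yaw in(1.556,1.74):
  for f in(1,-1):
    delta((.465,.0515,.44),toolrot(np.radians(45),yaw,f))
E
```

```text
[[-0.     0.246  0.969]
 [-0.001  0.969 -0.246]
 [-1.    -0.001  0.   ]]
clock 0.1 tcp [0.1785 0.7024 0.3031] F [-0.3  0.4  0.1] grip 0.086 q [-1.4   0.6  -0.    1.6   0.    0.94 -0.08]
shift [-0.1361 -0.5605  0.438 ] turn [0. 0. 0.] deg 0.0
clock 0.1 tcp [0.1785 0.7024 0.3031] F [-0.3  0.4  0.1] grip 0.086 q [-1.4   0.6  -0.    1.6   0.    0.94 -0.08]
shift [-0.1361 -0.5605  0.438 ] turn [-1.6998 -0.5572  0.7053] deg 110.2
clock 0.1 tcp [0.1785 0.7024 0.3031] F [-0.3  0.4  0.1] grip 0.086 q [-1.4   0.6  -0.    1.6   0.    0.94 -0.08]
shift [-0.1361 -0.5605  0.438 ] turn [1.2628 0.6636 0.5243] deg 87.1
clock 0.1 tcp [0.1785 0.7024 0.3031] F [-0.3  0.4  0.1] grip 0.086 q [-1.4   0.6  -0.    1.6   0.    0.94 -0.08]
shift [-0.1361 -0.5605  0.438 ] turn [-1.8702 -0.5049  0.7758] deg 119.6
clock 0.1 tcp [0.1785 0.7024 0.3031] F [-0.3  0.4  0.1] grip 0.086 q [-1.4   0.6  -0.    1.6   0.    0.94 -0.08]
shift [-0.1361 -0.5605  0.438 ] turn [1.0899 0.6956 0.4527] deg 78.5
```

Emit:
servo_tool(commands=[[0,[-0.136,-0.56,0.438],[0,0,0]],[0,[-0.136,-0.56,0.438],[0,0,0]],[0,[-0.136,-0.56,0.438],[0,0,0]],[0,[-0.136,-0.56,0.438],[0,0,0]],[0,[-0.136,-0.56,0.438],[0,0,0]],[0,[-0.136,-0.56,0.438],[0,0,0]],[0,[-0.136,-0.56,0.438],[0,0,0]],[0,[-0.136,-0.56,0.438],[0,0,0]],[0,[-0.136,-0.56,0.438],[0,0,0]],[0,[-0.136,-0.56,0.438],[0,0,0]]], grip_force=40)

```text
clock: 0.93
tcp_pos: [0.3438, 0.3261, 0.3824]
ee_rot: [0.702, 0.088, 0.702, -0.088]
ft_force: [1.7, 0.1, 0.7]
gripper_width: -0.0003
```

Run:
```python
from h import *
p,r,s=pose();delta((.465,.0515,.44),toolrot(0,1.325))
```

```text
clock 0.93 tcp [0.3438 0.3261 0.3824] F [1.7 0.1 0.7] grip -0.0003 q [-0.92  0.2   0.05  2.06 -0.01  0.88  0.46]
shift [-0.0576 -0.2363  0.185 ] turn [-1.5737e+00 -3.0000e-04  1.0000e-04] deg 90.2
```

Emit:
servo_tool(commands=[[0,[-0.058,-0.236,0.185],[0,0,0]],[0,[-0.058,-0.236,0.185],[0,0,0]],[0,[-0.058,-0.236,0.185],[0,0,0]],[0,[-0.058,-0.236,0.185],[0,0,0]],[0,[-0.058,-0.236,0.185],[0,0,0]],[0,[-0.058,-0.236,0.185],[0,0,0]],[0,[-0.058,-0.236,0.185],[0,0,0]],[0,[-0.058,-0.236,0.185],[0,0,0]],[0,[-0.058,-0.236,0.185],[0,0,0]],[0,[-0.058,-0.236,0.185],[0,0,0]]])

```text
clock: 1.77
tcp_pos: [0.4646, 0.0535, 0.44]
ee_rot: [0.701, 0.088, 0.702, -0.088]
ft_force: [-0.2, 0.7, -0.1]
gripper_width: 0.0003
```

Run:
```python
from h import *
delta((.47,.0515,.44),pose()[1])
i=imaging.get_image("scene");cv2.imwrite("pics/s1.png",i)
```

```text
clock 1.77 tcp [0.4646 0.0535 0.44  ] F [-0.2  0.7 -0.1] grip 0.0003 q [-0.47  0.13  0.27  2.   -0.04  1.02  1.14]
shift [ 0.     -0.0006  0.0057] turn [0. 0. 0.] deg 0.0
```

View pics/s1.png

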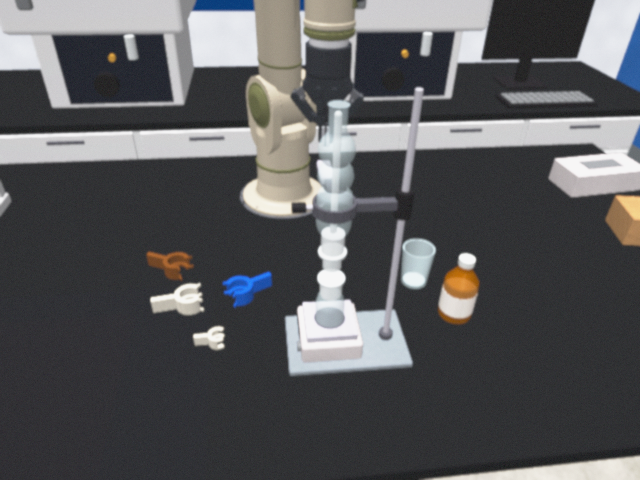

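The gripper is shut and stands right behind the condenser, above the handle at about (325,160). Next I press down.

Emit:
servo_tool(commands=[[0,[0.015,0,0.005],[0,0,0]],[0,[0.027,0,0.005],[0,0,0]],[0,[0.035,0,0.005],[0,0,0]],[0,[0.042,0,0.005],[0,0,0]],[0,[0.049,0,0.005],[0,0,0]],[0,[0.056,0,0.005],[0,0,0]],[0,[0.063,0,0.005],[0,0,0]],[0,[0.069,0,0.005],[0,0,0]],[0,[0.075,0,0.005],[0,0,0]],[0,[0.08,0,0.005],[0,0,0]]])

```text
clock: 2.65
tcp_pos: [0.4688, 0.0541, 0.3599]
ee_rot: [0.701, 0.087, 0.702, -0.087]
ft_force: [-3.7, 3.3, 5.4]
gripper_width: -0.0003
```

Emit:
servo_tool(commands=[[0,[0.003,0,0],[0,0,0]],[0,[0.006,0,0],[0,0,0]],[0,[0.008,0,0],[0,0,0]],[0,[0.009,0,0],[0,0,0]]])

```text
clock: 2.98
tcp_pos: [0.4694, 0.0533, 0.3512]
ee_rot: [0.702, 0.088, 0.702, -0.087]
ft_force: [-2.1, 3.1, 5.3]
gripper_width: -0.0001
```

Emit:
servo_tool(commands=[[0,[0.001,0,0],[0,0,0]],[0,[0.002,0,0],[0,0,0]],[0,[0.003,0,0],[0,0,0]],[0,[0.003,0,0],[0,0,0]]])

```text
clock: 3.32
tcp_pos: [0.4697, 0.0529, 0.3496]
ee_rot: [0.702, 0.088, 0.701, -0.087]
ft_force: [-8.3, 3.1, 21.3]
gripper_width: -0.0002
```

Emit:
servo_tool(commands=[[0,[0.0005,0,0],[0,0,0]],[0,[0.0005,0,0],[0,0,0]],[0,[0.0005,0,0],[0,0,0]]])

```text
clock: 3.57
tcp_pos: [0.4697, 0.0529, 0.3495]
ee_rot: [0.702, 0.088, 0.701, -0.087]
ft_force: [-9.3, 3.3, 27.0]
gripper_width: -0.0001
```

Emit:
servo_tool(commands=[[0,[-0.01,0,0],[0,0,0]],[0,[-0.04,0,0],[0,0,0]],[0,[-0.08,0,0],[0,0,0]],[0,[-0.08,0,0],[0,0,0]]])

```text
clock: 3.9
tcp_pos: [0.4719, 0.0519, 0.4334]
ee_rot: [0.705, 0.089, 0.698, -0.087]
ft_force: [1.7, -0.0, -0.3]
gripper_width: -0.0001
```

Run:
```python
from h import *
for f in(1,-1): delta((.465,-.329,.25),toolrot(np.radians(45),1.74,f))
for n in("scene","top"):
    cv2.imwrite(f"pics/{n}2.png",imaging.get_image(n))
t=cv2.imread("pics/top2.png"); s=cv2.imread("pics/scene2.png")
a=cv2.resize(t[90:260,230:380],None,fx=3,fy=3,interpolation=cv2.INTER_CUBIC)
b=cv2.resize(s[80:380,270:430],None,fx=1.7,fy=1.7,interpolation=cv2.INTER_CUBIC)
c=np.zeros((510,730,3),np.uint8);c[:510,:450]=a[:510];c[:510,455:455+272]=b;cv2.imwrite("pics/c4.png",c)
```

```text
clock 3.9 tcp [0.4719 0.0519 0.4334] F [ 1.7 -0.  -0.3] grip -0.0001 q [-0.47  0.14  0.28  2.   -0.05  1.    1.15]
shift [ 0.1828 -0.3714  0.086 ] turn [-1.8681 -0.4943  0.7804] deg 119.4
clock 3.9 tcp [0.4719 0.0519 0.4334] F [ 1.7 -0.  -0.3] grip -0.0001 q [-0.47  0.14  0.28  2.   -0.05  1.    1.15]
shift [ 0.1828 -0.3714  0.086 ] turn [1.0926 0.7003 0.4435] deg 78.6
```

View pics/c4.png

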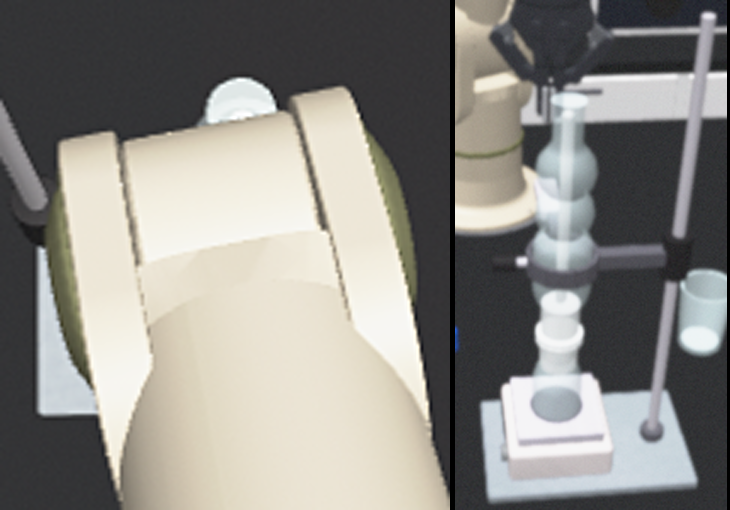

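Emit:
servo_tool(commands=[[0.6,[0.02,-0.371,0.086],[0,0,0]],[0.6,[0.02,-0.371,0.086],[0,0,0]],[0.6,[0.05,-0.371,0.086],[0.1,0.07,0.04]],[0.6,[0.18,-0.371,0.086],[1.093,0.7,0.4435]],[0.6,[0.18,-0.371,0.086],[1.093,0.7,0.4435]],[0.6,[0.18,-0.371,0.086],[1.093,0.7,0.4435]],[0.6,[0.18,-0.371,0.086],[1.093,0.7,0.4435]],[0.6,[0.18,-0.371,0.086],[1.093,0.7,0.4435]],[0.6,[0.18,-0.371,0.086],[1.093,0.7,0.4435]],[0.6,[0.18,-0.371,0.086],[1.093,0.7,0.4435]]])

```text
clock: 4.83
tcp_pos: [0.4611, -0.3168, 0.2535]
ee_rot: [0.421, 0.477, 0.741, -0.216]
ft_force: [1.1, 0.1, 0.7]
gripper_width: 0.0511
```

Run:
```python
from h import *
t=cv2.imread("pics/top0.png")
a=onplane("top",(322/6+400,447/6+180),.034);b=onplane("top",(555/6+400,405/6+180),.034)
print(a,b,np.arctan2(*(a-b)[[1,0]]),np.linalg.norm(a-b))
s=cv2.imread("pics/scene0.png")
print([proj("scene",p) for p in [(.4557,-.2337,.034),(.4683,-.3106,.034)]])
cv2.imwrite("pics/c5.png",cv2.resize(s[270:330,140:220],None,fx=8,fy=8,interpolation=cv2.INTER_CUBIC))
delta((.465,-.329,.25),toolrot(np.radians(45),1.74,-1))
```

```text
[ 0.45536664 -0.23146859  0.034     ] [ 0.46743127 -0.31157667  0.034     ] 1.7202772742666341 0.08101147394696166
[array([187.64407811, 291.9340008 ]), array([149.67994832, 298.29434916])]
clock 4.83 tcp [ 0.4611 -0.3168  0.2535] F [1.1 0.1 0.7] grip 0.0511 q [ 0.33  0.7   0.5   1.81 -0.55  1.34  1.62]
shift [-0.0042 -0.0024  0.0124] turn [0.2855 0.1838 0.1281] deg 20.8
```

View pics/c5.png

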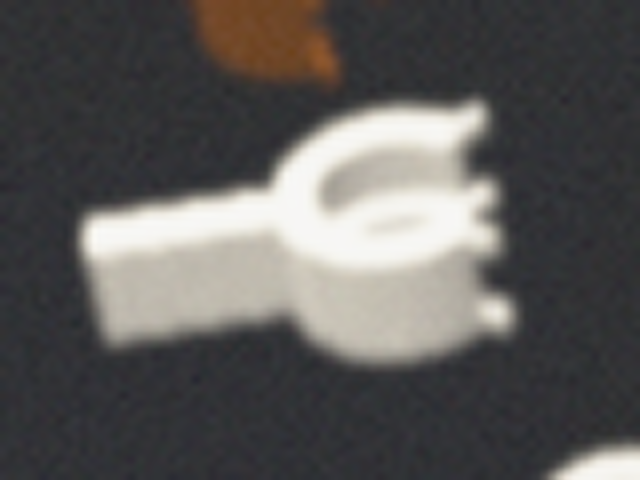

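Run:
```python
from h import *
delta((.471,-.3307,.115),toolrot(np.radians(45),1.73,-1))
```

```text
clock 4.83 tcp [ 0.4611 -0.3168  0.2535] F [1.1 0.1 0.7] grip 0.0511 q [ 0.33  0.7   0.5   1.81 -0.55  1.34  1.62]
shift [ 0.1057 -0.0089  0.0907] turn [0.2933 0.1833 0.1344] deg 21.3
```

Emit:
servo_tool(commands=[[0.6,[0.03,-0.005,0.03],[0.29,0.18,0.13]],[0.6,[0.06,-0.009,0.05],[0.29,0.18,0.13]],[0.6,[0.09,-0.009,0.08],[0.29,0.18,0.13]],[0.6,[0.106,-0.009,0.091],[0.29,0.18,0.13]],[0.6,[0.106,-0.009,0.091],[0.29,0.18,0.13]],[0.6,[0.106,-0.009,0.091],[0.29,0.18,0.13]]])

```text
clock: 5.33
tcp_pos: [0.4711, -0.3292, 0.1157]
ee_rot: [0.294, 0.595, 0.706, -0.249]
ft_force: [0.5, 0.7, 1.0]
gripper_width: 0.0515
```

Run:
```python
from h import *
delta((.471,-.3307,.0622),toolrot(np.radians(45),1.73,-1))
i=imaging.get_image("scene");
print(readout.get_state()["qd"].round(2))
cv2.imwrite("pics/c6.png",cv2.resize(i[200:360,80:300],None,fx=3.6,fy=3.6,interpolation=cv2.INTER_CUBIC))
```

```text
clock 5.33 tcp [ 0.4711 -0.3292  0.1157] F [0.5 0.7 1. ] grip 0.0515 q [ 0.44  0.95  0.45  1.78 -0.75  1.35  1.54]
shift [ 0.037  -0.0003  0.0387] turn [0.0065 0.0051 0.0077] deg 0.6
[-0.01 -0.05  0.01 -0.01 -0.    0.   -0.  ]
```

View pics/c6.png

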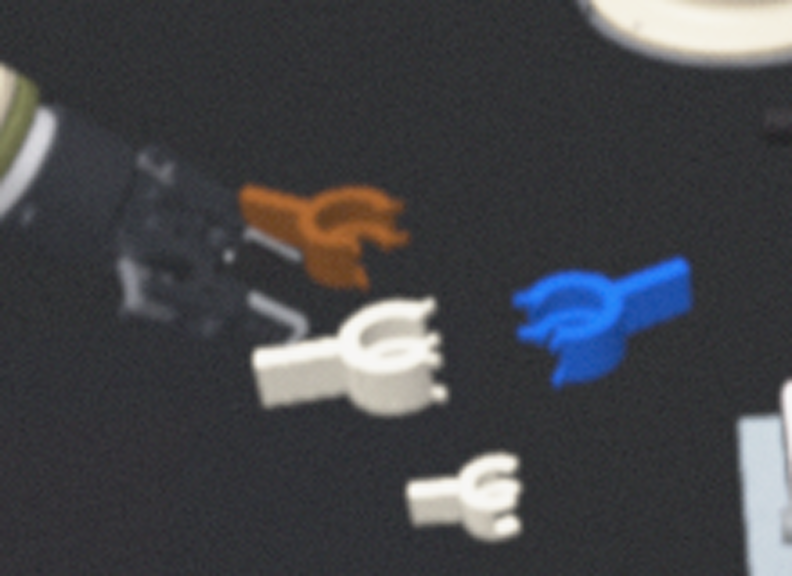

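The open fingers (tips at about (140,290) in the full picture) hang above and behind the white fin at (165,302), one to each side. Next I descend.

Emit:
servo_tool(commands=[[0.6,[0.012,0,0.013],[0.006,0.005,0.008]],[0.6,[0.024,0,0.025],[0.006,0.005,0.008]],[0.6,[0.032,0,0.034],[0.006,0.005,0.008]],[0.6,[0.037,0,0.039],[0.006,0.005,0.008]],[0.6,[0.037,0,0.039],[0.006,0.005,0.008]]])

```text
clock: 5.8
tcp_pos: [0.4727, -0.3307, 0.0629]
ee_rot: [0.293, 0.599, 0.703, -0.247]
ft_force: [-0.5, 0.5, 0.6]
gripper_width: 0.0514
```

Run:
```python
from h import *
delta((.471,-.3307,.0622),toolrot(np.radians(45),1.73,-1))
i=imaging.get_image("scene");
cv2.imwrite("pics/c7.png",cv2.resize(i[250:340,110:230],None,fx=6,fy=6,interpolation=cv2.INTER_CUBIC))
```

```text
clock 5.8 tcp [ 0.4727 -0.3307  0.0629] F [-0.5  0.5  0.6] grip 0.0514 q [ 0.46  1.03  0.43  1.78 -0.79  1.3   1.58]
shift [ 0.0006 -0.0016  0.0003] turn [ 0.003   0.0014 -0.0016] deg 0.2
```

View pics/c7.png

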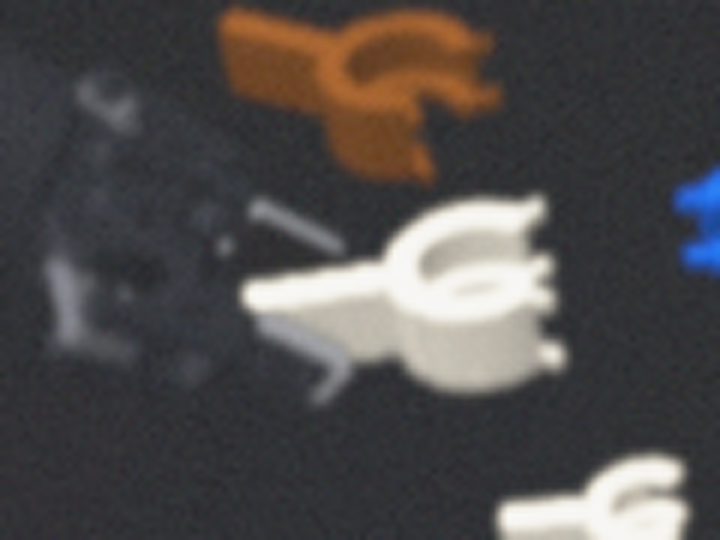

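Fingers straddle the fin, with tips well short of the C. Next I close.

Emit:
servo_tool(commands=[[0,[0,0,0],[0,0,0]],[0,[0,0,0],[0,0,0]],[0,[0,0,0],[0,0,0]],[0,[0,0,0],[0,0,0]],[0,[0,0,0],[0,0,0]],[0,[0,0,0],[0,0,0]]], grip_force=80)

```text
clock: 6.35
tcp_pos: [0.473, -0.3315, 0.0644]
ee_rot: [0.294, 0.6, 0.702, -0.247]
ft_force: [0.5, -2.5, 5.9]
gripper_width: 0.0107
```

Emit:
servo_tool(commands=[[0,[-0.02,0,-0.02],[0,0,0]],[0,[-0.04,0,-0.04],[0,0,0]],[0,[-0.07,0,-0.07],[0,0,0]],[0,[-0.1,0,-0.1],[0,0,0]],[0,[-0.12,0,-0.12],[0,0,0]],[0,[-0.12,0,-0.12],[0,0,0]],[0,[-0.12,0,-0.12],[0,0,0]]])

```text
clock: 6.93
tcp_pos: [0.4723, -0.3313, 0.235]
ee_rot: [0.295, 0.6, 0.702, -0.247]
ft_force: [-0.8, 0.4, -0.2]
gripper_width: 0.0108
```

Run:
```python
from h import *
delta((.471,-.3307,.2322),toolrot(np.radians(45),1.556,-1))
i=imaging.get_image("scene"); cv2.imwrite("pics/s8.png",i)
j=imaging.get_image("top"); cv2.imwrite("pics/t8.png",j)
a=cv2.resize(i[130:330,70:270],None,fx=2,fy=2,interpolation=cv2.INTER_CUBIC)
b=cv2.resize(j[160:360,380:580],None,fx=2,fy=2,interpolation=cv2.INTER_CUBIC)
cv2.imwrite("pics/c8.png",np.hstack([a,b]))
```

```text
clock 6.93 tcp [ 0.4723 -0.3313  0.235 ] F [-0.8  0.4 -0.2] grip 0.0108 q [ 0.42  0.8   0.5   1.75 -0.69  1.5   1.44]
shift [ 0.0025 -0.0012  0.0014] turn [0.1281 0.0044 0.1183] deg 10.0
```

View pics/c8.png

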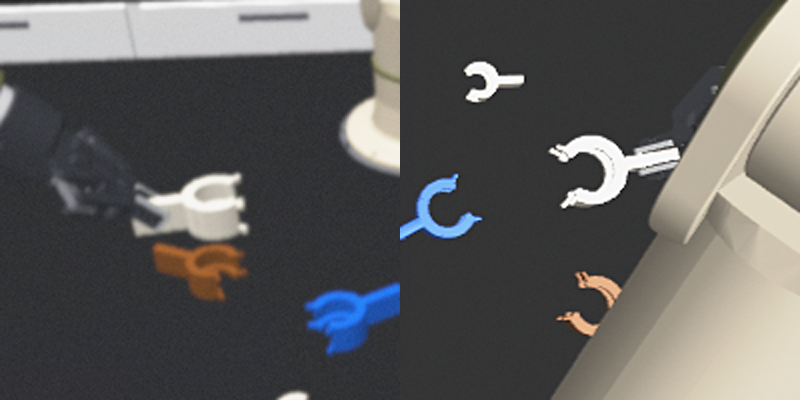

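```bash
cat >> h.py <<'E'
def clip_pose(off_ax=0.0,pitch=0.0):
    """predicted clip ring centre & R from the tool pose at grasp"""
    p,r,s=pose(); return p+r.apply(CT), r*CR
# grasp: TCP (.473,-.3315,.0644), clip ring from first picture
Rg=R.from_quat([.600,.702,-.247,.294]); 
CT=Rg.inv().apply(np.array([.4555,-.2330,.017])-np.array([.473,-.3315,.0644])); CR=Rg.inv()*R.from_euler("z",1.73)
def overlay(img,n,f,x0,y0):
    c,rr=clip_pose()
    a=np.linspace(0,2*np.pi,60)
    for z,col in((.017,(0,0,255)),(-.017,(0,255,0))):
        for q in list(np.c_[.03*np.cos(a),.03*np.sin(a),a*0+z])+[(-.078,.006,z),(-.078,-.006,z),(.026,0,z)]:
            u=(proj(n,c+rr.apply(q))-[x0,y0]+.5)*f; cv2.circle(img,(int(u[0]),int(u[1])),1,col,-1)
    return img
E
python3 - <<'E'
from h import *
i=cv2.imread("pics/s8.png");j=cv2.imread("pics/t8.png")
a=overlay(cv2.resize(i[200:260,120:205],None,fx=4.6,fy=4.6,interpolation=cv2.INTER_CUBIC),"scene",4.6,120,200)
b=overlay(cv2.resize(j[215:275,445:530],None,fx=4.6,fy=4.6,interpolation=cv2.INTER_CUBIC),"top",4.6,445,215)
cv2.imwrite("pics/c9.png",np.vstack([a,b])); print(clip_pose()[0],clip_pose()[1].as_matrix().round(3))
E
```

```text
[ 0.45426602 -0.23197729  0.18536756] [[-0.159 -0.987  0.003]
 [ 0.987 -0.159 -0.001]
 [ 0.001  0.002  1.   ]]
```

View pics/c9.png

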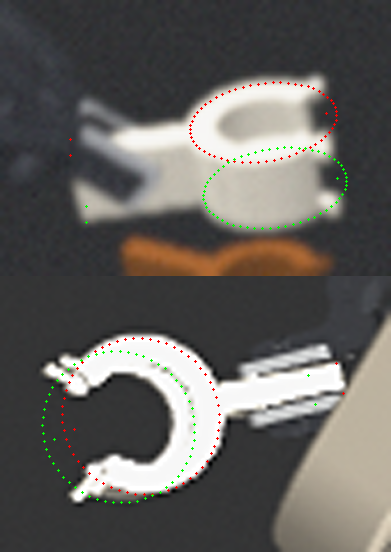

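Run:
```python
from h import *
j=cv2.imread("pics/t8.png");i=cv2.imread("pics/s8.png")
cv2.imwrite("pics/c10.png",cv2.resize(j[95:255,225:375],None,fx=3.7,fy=3.7,interpolation=cv2.INTER_CUBIC))
cv2.imwrite("pics/c11.png",cv2.resize(i[190:390,270:430],None,fx=3,fy=3,interpolation=cv2.INTER_CUBIC))
```

```text
(no output)
```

View pics/c10.png

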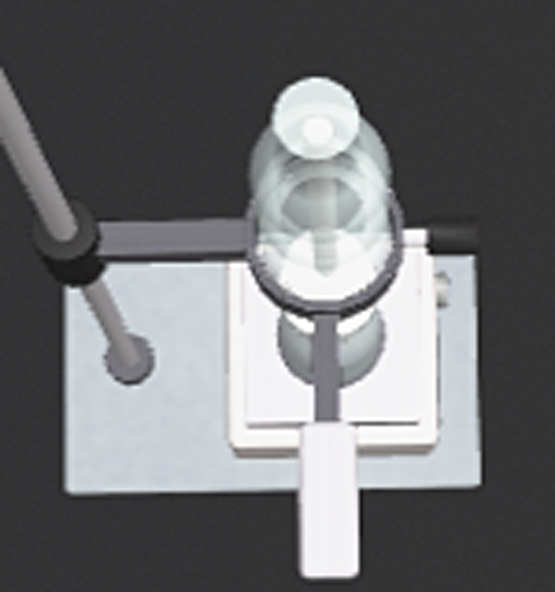

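View pics/c11.png

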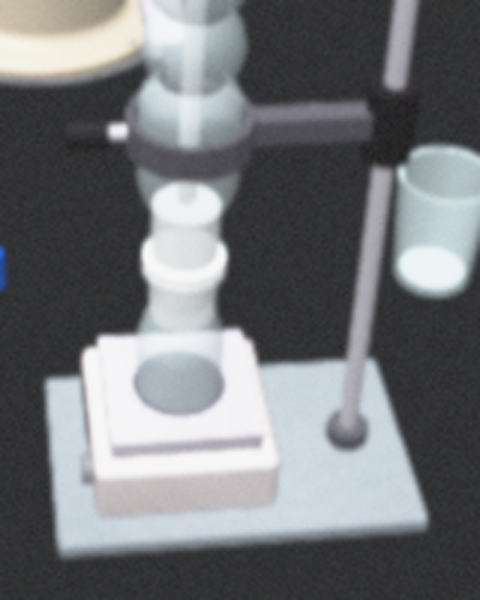

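Run:
```python
from h import *
from scipy.optimize import least_squares
def T(p,q): c,s=np.cos(p[2]),np.sin(p[2]);return np.array([p[0]+c*q[0]-s*q[1],p[1]+s*q[0]+c*q[1],q[2]])
g=lambda u,v:(225+u/3.7-.4,95+v/3.7-.4)
top=[("top",g(66,493),(.153,.075,.012)),("top",g(481,486),(-.082,.075,.012)),("top",g(480,256),(-.082,-.075,.012)),
("top",g(300,577),(.013,.155,.277)),("top",g(358,578),(-.013,.155,.277)),("top",g(301.5,422),(.013,.085,.277)),("top",g(355,422),(-.013,.085,.277)),
("top",g(481,236),(-.07,0,.269))]
h=lambda u,v:(270+u/3-.3,190+v/3-.3)
sc=[("scene",h(185,264),(0,0,.173)),("scene",h(45,381),(-.082,.075,.012)),("scene",h(375,360),(.153,.075,.012)),("scene",h(58,545),(-.082,-.075,.012)),("scene",h(427,520),(.153,-.075,.012)),("scene",h(68,134),(-.07,0,.269))]
for nm,o in(("top",top),("scene",sc),("both",top+sc)):
    r=least_squares(lambda p:np.concatenate([proj(n,T(p,q))-uv for n,uv,q in o]),[.6,.05,1.556],loss="soft_l1")
    print(nm,r.x.round(4));print(r.fun.reshape(-1,2).round(1).tolist())
delta((.599-.0,-.03,.173)-(0*1)*np.zeros(3),toolrot(np.radians(45),1.556,-1))
```

```text
top [0.5988 0.0475 1.5485]
[[-0.2, -0.4], [-0.0, 0.7], [-0.8, -6.8], [-0.1, 0.3], [0.2, -0.0], [-0.6, -0.1], [0.8, -0.2], [0.4, 0.8]]
scene [0.6019 0.05   1.5551]
[[-0.4, -0.8], [0.3, -1.1], [0.3, -0.7], [0.1, 0.8], [1.0, 0.4], [-1.0, 0.4]]
both [0.5995 0.0488 1.5548]
[[-0.6, -0.3], [-0.5, 0.2], [-1.6, -7.4], [-0.3, -0.0], [0.0, -0.5], [-1.1, -0.5], [0.3, -0.7], [-0.4, 0.1], [-1.2, -1.5], [-0.3, -1.9], [-0.5, -1.4], [-0.6, -0.1], [0.1, -0.5], [-1.8, -0.3]]
clock 7.03 tcp [ 0.472  -0.3305  0.2327] F [ 0.1  0.5 -0.9] grip 0.0105 q [ 0.42  0.8   0.5   1.76 -0.69  1.5   1.44]
shift [ 0.2379  0.173  -0.1533] turn [0.126  0.0013 0.1207] deg 10.0
```

```bash
cat >> h.py <<'E'
AX=np.array([.5998,.0488]); YAW=1.552
def goto(sx,sy,z,dyaw=0.0,pitch=0.0):
    c,s=np.cos(YAW),np.sin(YAW); ring=np.array([AX[0]+c*sx-s*sy,AX[1]+s*sx+c*sy,z])
    Rt=R.from_euler("z",YAW+dyaw)*R.from_euler("y",pitch)*CR.inv(); delta(ring-Rt.apply(CT),Rt)
    rc,rr=clip_pose(); d=rc[:2]-AX; print("ring in stand",(c*d[0]+s*d[1]).round(4),(-s*d[0]+c*d[1]).round(4),rc[2].round(4),"rpy",rr.as_euler("xyz").round(3)-[0,0,YAW])
E
python3 - <<'E'
from h import *
goto(-.085,0,.174)
E
```

```text
clock 7.03 tcp [ 0.472  -0.3305  0.2327] F [ 0.1  0.5 -0.9] grip 0.0105 q [ 0.42  0.8   0.5   1.76 -0.69  1.5   1.44]
shift [ 0.1296  0.1553 -0.1133] turn [ 0.125  -0.0019  0.1279] deg 10.2
ring in stand -0.2835 0.1402 0.1854 rpy [ 0.002 -0.001  0.179]
```

Emit:
servo_tool(commands=[[0,[0.02,0.03,-0.02],[0.04,0,0.04]],[0,[0.04,0.05,-0.038],[0.08,0,0.08]],[0,[0.06,0.075,-0.055],[0.125,-0.002,0.128]],[0,[0.08,0.1,-0.073],[0.125,-0.002,0.128]],[0,[0.1,0.125,-0.09],[0.125,-0.002,0.128]],[0,[0.12,0.145,-0.106],[0.125,-0.002,0.128]],[0,[0.13,0.155,-0.113],[0.125,-0.002,0.128]],[0,[0.13,0.155,-0.113],[0.125,-0.002,0.128]],[0,[0.13,0.155,-0.113],[0.125,-0.002,0.128]]])

```text
clock: 7.78
tcp_pos: [0.5975, -0.1359, 0.2201]
ee_rot: [0.27, 0.659, 0.647, -0.273]
ft_force: [-1.1, -0.4, -0.9]
gripper_width: 0.0111
```

Run:
```python
from h import *
goto(-.085,0,.173)
i=imaging.get_image("scene"); cv2.imwrite("pics/s12.png",i)
j=imaging.get_image("top"); cv2.imwrite("pics/t12.png",j)
def crop(im,n,x0,y0,w,h,f): return overlay(cv2.resize(im[y0:y0+h,x0:x0+w],None,fx=f,fy=f,interpolation=cv2.INTER_CUBIC),n,f,x0,y0)
cv2.imwrite("pics/c12.png",crop(i,"scene",250,210,140,110,5)); cv2.imwrite("pics/c13.png",crop(j,"top",280,90,160,120,5))
```

```text
clock 7.78 tcp [ 0.5975 -0.1359  0.2201] F [-1.1 -0.4 -0.9] grip 0.0111 q [ 0.15  0.76  0.41  1.86 -1.    1.3   1.16]
shift [-0.0005  0.0005  0.    ] turn [-0.0004  0.      0.0023] deg 0.1
ring in stand -0.0847 0.0007 0.1727 rpy [0.002 0.    0.001]
```

View pics/c12.png

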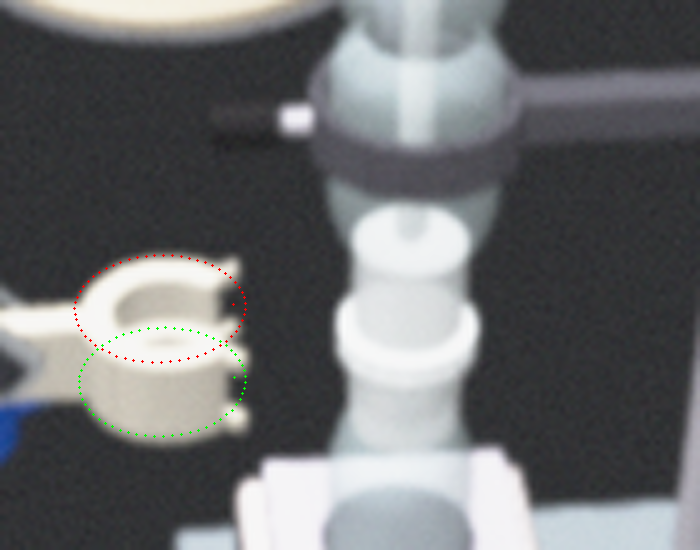

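View pics/c13.png

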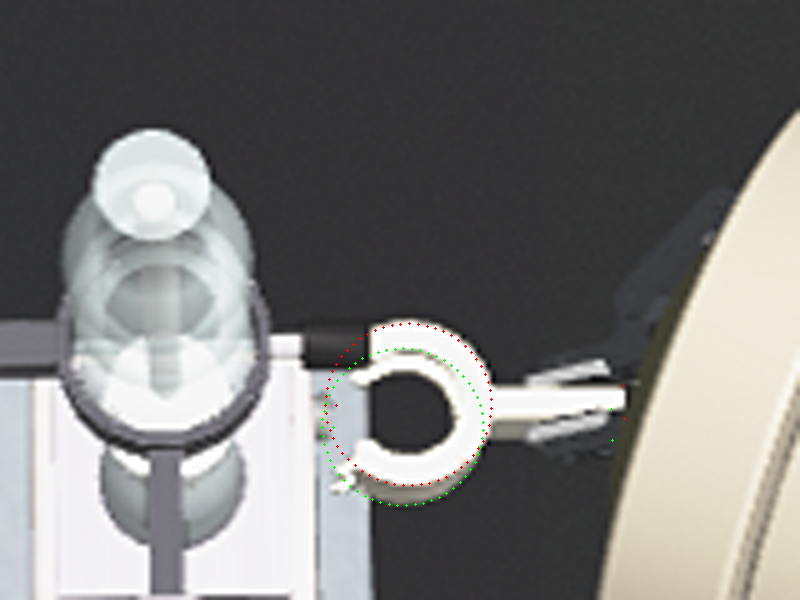

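The clip is level and sits in front of the joint: ring at (283,277) in the scene view, collar and rim at (331,278), both at the same height. I advance to the first contact.

Run:
```python
from h import *
goto(-.04,-.0007,.173);goto(0,-.0007,.173)
```

```text
clock 7.88 tcp [ 0.5971 -0.1381  0.2207] F [ 0.1 -0.4 -0.2] grip 0.011 q [ 0.15  0.76  0.41  1.86 -1.    1.3   1.16]
shift [ 0.0332  0.0014 -0.0331] turn [-0.0024  0.0014 -0.0005] deg 0.2
ring in stand -0.0869 0.0007 0.1731 rpy [ 0.001  0.001 -0.002]
clock 7.88 tcp [ 0.5971 -0.1381  0.2207] F [ 0.1 -0.4 -0.2] grip 0.011 q [ 0.15  0.76  0.41  1.86 -1.    1.3   1.16]
shift [ 0.0614  0.0014 -0.0615] turn [-0.0024  0.0014 -0.0005] deg 0.2
ring in stand -0.0869 0.0007 0.1731 rpy [ 0.001  0.001 -0.002]
```

Emit:
servo_tool(commands=[[0,[0.008,0.001,-0.008],[0,0,0]],[0,[0.016,0.001,-0.016],[0,0,0]],[0,[0.022,0.001,-0.022],[0,0,0]],[0,[0.028,0.001,-0.028],[0,0,0]],[0,[0.033,0.001,-0.033],[0,0,0]],[0,[0.033,0.001,-0.033],[0,0,0]]], grip_force=110)

```text
clock: 8.38
tcp_pos: [0.5997, -0.088, 0.2219]
ee_rot: [0.271, 0.66, 0.646, -0.271]
ft_force: [0.5, 0.2, -1.2]
gripper_width: 0.0102
```

Run:
```python
from h import *
goto(0,-.0007,.173)
i=imaging.get_image("scene"); cv2.imwrite("pics/s14.png",i)
cv2.imwrite("pics/c14.png",cv2.resize(i[200:320,230:380],None,fx=5,fy=5,interpolation=cv2.INTER_CUBIC))
```

```text
clock 8.38 tcp [ 0.5997 -0.088   0.2219] F [ 0.5  0.2 -1.2] grip 0.0102 q [ 0.13  0.73  0.33  1.9  -1.02  1.22  1.12]
shift [ 0.027  -0.0001 -0.025 ] turn [ 0.0017 -0.001   0.0005] deg 0.1
ring in stand -0.0367 -0.0007 0.1746 rpy [-0.001 -0.001  0.002]
```

View pics/c14.png

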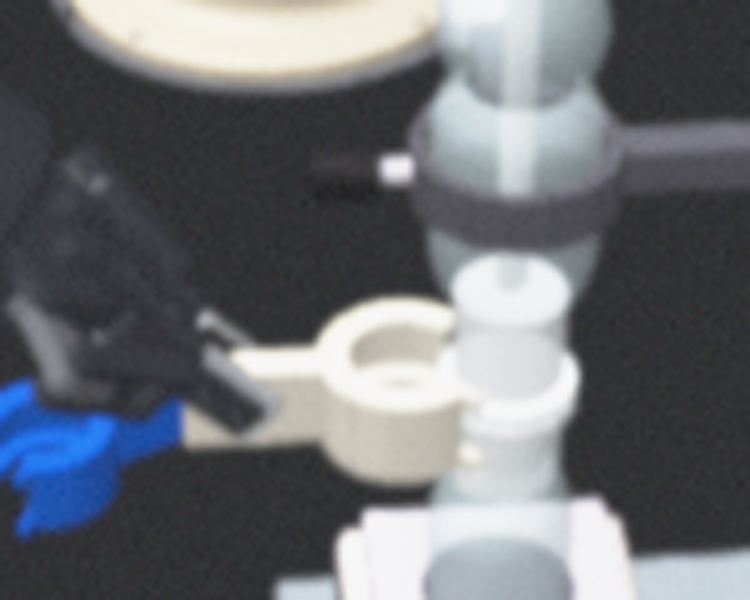

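The lips already straddle rim and collar, one fork above and one below (lips at about (324,283)). I keep pushing.

Emit:
servo_tool(commands=[[0,[0.006,0,-0.0045],[0,0,0]],[0,[0.01,0,-0.0085],[0,0,0]],[0,[0.014,0,-0.0125],[0,0,0]],[0,[0.017,0,-0.0155],[0,0,0]],[0,[0.017,0,-0.0155],[0,0,0]]])

```text
clock: 8.85
tcp_pos: [0.5994, -0.0686, 0.2196]
ee_rot: [0.272, 0.66, 0.645, -0.274]
ft_force: [-2.8, -2.5, -6.4]
gripper_width: 0.01
```

Run:
```python
from h import *
goto(0,-.0007,.173)
```

```text
clock 8.85 tcp [ 0.5994 -0.0686  0.2196] F [-2.8 -2.5 -6.4] grip 0.01 q [ 0.13  0.72  0.28  1.92 -1.02  1.17  1.09]
shift [ 0.0116  0.0005 -0.0129] turn [-0.0015  0.0042 -0.0008] deg 0.3
ring in stand -0.0176 -0.0003 0.1718 rpy [ 0.     0.004 -0.002]
```

Emit:
servo_tool(commands=[[0,[0.002,0,-0.0025],[0,0,0]],[0,[0.004,0,-0.005],[0,0,0]],[0,[0.006,0,-0.0075],[0,0,0]],[0,[0.0085,0,-0.0098],[0,0,0]],[0,[0.0085,0,-0.0098],[0,0,0]]])

```text
clock: 9.27
tcp_pos: [0.5997, -0.052, 0.2212]
ee_rot: [0.27, 0.659, 0.647, -0.271]
ft_force: [-3.6, 4.8, -2.5]
gripper_width: 0.0104
```

Run:
```python
from h import *
goto(0,-.0007,.173)
i=imaging.get_image("scene"); cv2.imwrite("pics/s15.png",i)
cv2.imwrite("pics/c15.png",cv2.resize(i[200:320,230:380],None,fx=5,fy=5,interpolation=cv2.INTER_CUBIC))
```

```text
clock 9.27 tcp [ 0.5997 -0.052   0.2212] F [-3.6  4.8 -2.5] grip 0.0104 q [ 0.13  0.71  0.24  1.93 -1.03  1.14  1.08]
shift [0.0011 0.0006 0.0001] turn [ 0.0008 -0.0024  0.0024] deg 0.2
ring in stand -0.0006 0.0002 0.1741 rpy [ 0.001 -0.002  0.002]
```

View pics/c15.png

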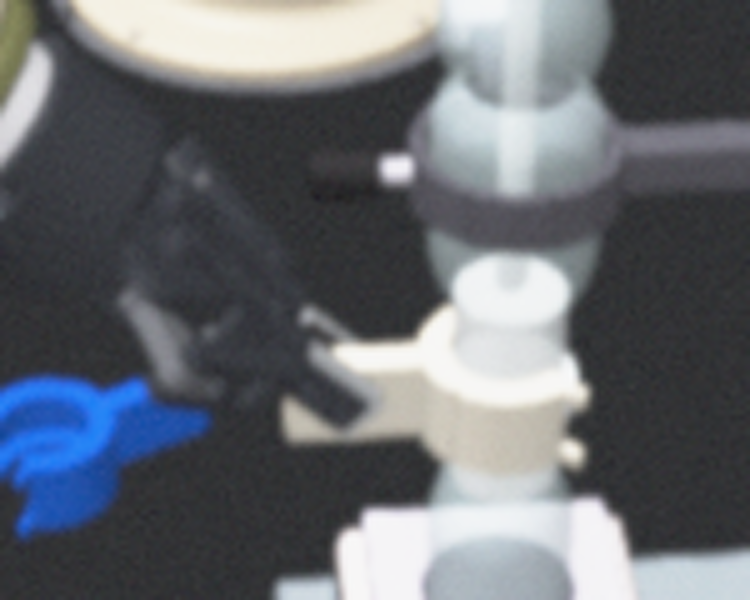

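The clip appears to be home round both necks. The +y force shows it pulling inwards, so I ease it 1.5 mm further before letting go.

Emit:
servo_tool(commands=[[0,[0.001,0,-0.001],[0,0,0]],[0,[0.001,0,-0.001],[0,0,0]],[0,[0.001,0,-0.001],[0,0,0]],[0,[0.001,0,-0.001],[0,0,0]]])

```text
clock: 9.65
tcp_pos: [0.5997, -0.0512, 0.2212]
ee_rot: [0.27, 0.659, 0.647, -0.272]
ft_force: [-5.1, 4.0, -1.4]
gripper_width: 0.0101
```

Emit:
servo_tool(commands=[[0.45,[0,0,0],[0,0,0]],[0.45,[0,0,0],[0,0,0]],[0.45,[0,0,0],[0,0,0]],[0.45,[0,0,0],[0,0,0]],[0.45,[-0.01,0,0],[0,0,0]],[0.45,[-0.03,0,0],[0,0,0]],[0.45,[-0.07,0,0],[0,0,0]],[0.45,[-0.11,0,0],[0,0,0]],[0.45,[-0.14,0,0],[0,0,0]],[0.45,[-0.14,0,0],[0,0,0]]], grip_force=40)

```text
clock: 10.48
tcp_pos: [0.5984, -0.1582, 0.3253]
ee_rot: [0.274, 0.662, 0.642, -0.273]
ft_force: [0.7, -0.7, -0.0]
gripper_width: 0.0381
```

Run:
```python
from h import *
s=pose()[2];print(s["clock"],s["tcp_pos"],s["ft_force"],s["qd"].round(2))
i=imaging.get_image("scene"); cv2.imwrite("pics/s16.png",i); j=imaging.get_image("top"); cv2.imwrite("pics/t16.png",j)
c=cv2.resize(i[210:320,270:390],None,fx=5,fy=5,interpolation=cv2.INTER_CUBIC)
P=np.array([AX[0],AX[1],.173]);a=np.linspace(0,2*np.pi,60)
for z,col in((.017,(0,0,255)),(-.017,(0,255,0))):
    for t in a:
        u=(proj("scene",P+[.03*np.cos(t),.03*np.sin(t),z])-[270,210]+.5)*5;cv2.circle(c,(int(u[0]),int(u[1])),1,col,-1)
cv2.imwrite("pics/c16.png",c)
cv2.imwrite("pics/c17.png",cv2.resize(j[90:260,150:480],None,fx=2.4,fy=2.4,interpolation=cv2.INTER_CUBIC))
```

```text
10.4833 [ 0.59837985 -0.1582298   0.32529674] [ 0.68820478 -0.72000116 -0.00137486] [-0.03  0.03 -0.06  0.08 -0.04 -0.08  0.03]
```

View pics/c16.png

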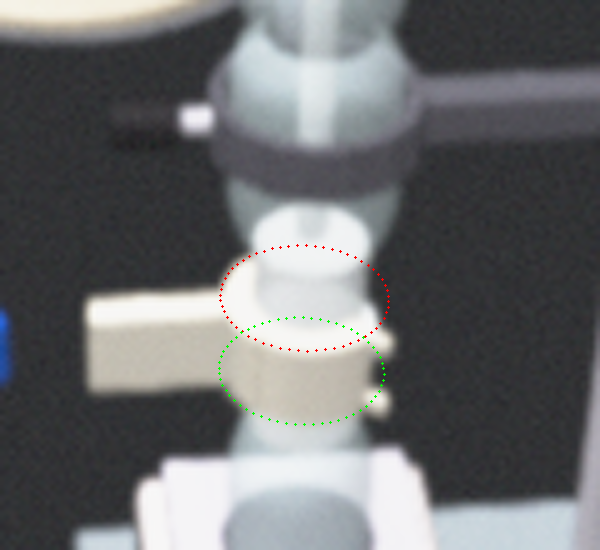

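View pics/c17.png

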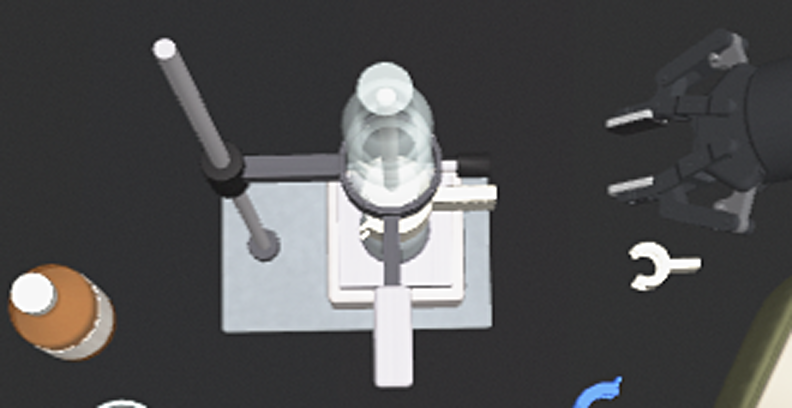

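The clip sits level round the joint, within about 1 px of the predicted home outline (scene, about (331,278)). The gripper is clear, and the smaller clip and the bottle stand where they were. Handing in.

Run:
```python
from h import *
# bystander check before handing in
a=cv2.imread("pics/scene0.png").astype(int);b=cv2.imread("pics/s16.png").astype(int)
for n,(x0,y0,x1,y1) in dict(small=(190,322,230,352),beaker=(400,236,438,292),bottle=(436,252,482,326)).items():
    print(n,np.abs(a[y0:y1,x0:x1]-b[y0:y1,x0:x1]).mean().round(2))
print(bot.finish_job())
```

```text
small 1.89
beaker 3.98
bottle 2.04
the job is handed in; nothing more can be done
None
```

I pressed the condenser down, snapped the larger clip onto the joint, let it go, and handed the job in at about 10.6 s. The hand-in gave no verdict.

**Condenser:** I pressed the handle with the shut gripper until it met a hard stop. The force rose from about 5 N to 27 N with the fingertips at 277 mm, the seated height. Later pictures show the collar on the rim.

**Clip:** I gripped it by the fin with the tool leaning 45° and pushed it level onto the joint. The force then turned to pull it inwards, as expected after the snap. After I let go, the last pictures show it level, within about 1 to 2 mm of the glass axis, with a fork above the collar and one below the rim.

**Gripper and bystanders:** The gripper is clear, and the wrist force is under 1 N. The smaller clip, beaker and bottle look unmoved when the first and last pictures are compared.

**Checks that disagreed or were not made:**
- The two cameras put the glass axis about 3 mm apart. I used a value between them, and the clip seated without trouble.
- The fingertips touched the bench lightly, at about 6 N, while closing on the fin.
- Jaw angle and lift cannot be read directly, so I judged both from force and pictures.

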